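# Clamp a control module in the bench holder and snap its cover on

## Robot

A 6-joint arm with a two-finger parallel gripper is mounted at the origin on a cart in front of the work surface, level with it; the furniture and walls round the work are solid. World frame = base frame: x ahead of the robot, y to its left, z up, the work surface at z = 0. Lengths are in m, angles in rad, forces in N, time in s.
With the tool pointing down it reaches from about 0.3 to 0.875 m from the base axis. Payload 6.4 kg.
Tool frame: the origin (TCP) lies on the centre line of the jaws, within the pads' length; the fingertips stand 25 mm ahead of it and the grasp point (between the pads) lies 6 mm ahead of it; z points along the fingers, y is the line along which they close (so a half turn about z gives the same grasp; the last joint's range is limited). The gripper opens to 85 mm and grips with 20 to 120 N. Pads are 22 mm wide; open, the fingers measure 114 mm over their backs; the gripper's body (76 mm by 85 mm) begins 54 mm behind the grasp point. The pads swing forward as they close: fully open they stand 13 mm farther back than shut.
Start: joints at [-1.344, 0.181, 1.607, -0, 1.354, -0.206], TCP at [0.241, -0.522, 0.256] pointing down, gripper open.
Joint ranges: [-2.99, 2.99], [-0.89, 2.07], [0.3, 2.58], [-1.14, 4.28], [0, 2.63], [-3.12, 3.12]. Speed limits (rad/s): [2.57, 2.57, 3.01, 3.14, 3.14, 3.14].

## Interface

Orientations are given as a unit quaternion [w, x, y, z].
In Python, from bench import get_obs, camera, hand_in, spot_in gives the robot as it stands.
- The arm moves only by the shell command python3 -m jog 'ROWS'. ROWS is JSON, one flat list of numbers, 7 for each row, row after row: the shift along the tool's x, y, z in m, then the turn, a rotation vector about the tool's x, y, z in rad, then the closure, from 0 (fully open) to 1 (shut). A call has 1 to 20 rows; each row is the pose to reach, as a shift and turn from the pose commanded when the call began, along the tool's axes at that moment; what a row does not reach only later rows make up. A row lasts 1/8 s, in which the tool goes at most 62.5 mm and 10.7 degrees, less where a joint would pass 70% of its speed; a pose out of reach is approached as far as the arm can. A call with a gripper value outside its range is refused whole. The fingers move at their own pace and stop on an object; the grip force is fixed at half the most. Time passes only in rows, so rows that repeat a pose let the fingers close. It gives the time, the measured TCP pose, the force, the opening and the grip force at its end, in the units of the state.
- get_obs(): the state, without advancing time (a new reading comes with each control period).
- camera(name): name is "side" or "top"; returns a dict with "frame" (480x640x3 uint8, red, green, blue), "mtx" (3x3 intrinsics, pixels), "distortion" ([k1, k2, p1, p2, k3] as OpenCV has them; the pictures are not rectified), "extrinsics" (4x4, takes a point from camera to world coordinates). Camera axes: x right, y up, looking along -z (the intrinsics and any distortion apply to the point x, -y, -z); pixel columns grow to the right and rows downward; lengths in m; the calibration is good to about 2 mm. A picture is of the moment at which its call begins. There is no depth.
- hand_in(): hands the job in; it is judged then, once.
Trained networks look in a picture, given as the dict that the camera call returned (one of the last four; its "shot" number tells which), for a name from the list of things; names that differ only in an ending like _2 or _b are one class to them, and where a whole thing is asked for, a point or a joint stands for the part that bears it (a point fixed in the world has none). Each returns a list of dicts, best first, with "confidence" (0 to 1); they miss things now and then, are a little off and sometimes report something else, mostly with a low value. They report only what shows in the picture. A call takes as long as a camera call. They do not tell look-alikes from the thing itself.
- spot_in(picture, name): "xyz" ([x, y, z] in m, in world coordinates, good to about 4 mm: the middle of the surface that is visible of it).
The state is a dict: "time_s": time; "q": joint angles; "dq": joint speeds; "joint_efforts": joint torques, N m; "eef_pos": TCP position; "eef_rot": TCP orientation; "wrist_force": force on the tool from outside, world axes, zero at the start; "torque": the same for the moment, N m; "opening": opening from 0.0 (shut) to 1.0 (fully open); "grasp_force": force on a finger pad.
Only numpy, scipy, OpenCV 4.12 (cv2) and the standard library are available. Lean on these libraries where they do the work, as an engineer would, in place of code of your own. Each camera call takes 0.05 s, during which the arm holds its last target. There are 200 camera calls.

## Task

Close up the repaired control module: slacken the holder's clamp knob, slide the jaw up until it squeezes the module squarely against the fixed jaw with its sprung pad pushed in a few millimetres, and tighten the knob firmly. Only then press the loose cover down at each of its four catches until every one has clicked and it is fully home, leaving the module clamped. Do not disturb the small parts and the screwdriver lying beside the holder.

Things in the scene. Friction and masses are not known exactly. Their poses are not given: they have to be found in the camera images.
- holder: Blue-grey cast work holder fixed to the worktop, 104 x 336 x 34 mm without jaws, lying roughly away from the robot. Origin under the middle of its base; y points along it to the fixed jaw at its far end, x across it to the right, z up. Two steel ways run along y, tops 30 mm up; the module stands on them. Between them a steel guide rod, centre 20 mm up, with a flat for the clamp screw.
- jaw_face (a point): Middle of the fixed jaw's rubber face, at the far end of the holder, 51 mm above the worktop; it looks along the holder's -y. The jaw is 64 mm wide and its top 72 mm above the worktop. When the module is home against it, the module's middle is 45 mm from this face along y.
- carriage_back (a point): Middle of the back end of the sliding carriage (96 mm wide in x, 70 mm long, top 44.5 mm above the worktop) that bears the 68 mm tall sliding jaw, the pad and the knob. With the clamp slack it slides along the holder's y against about 5 N of drag and stays where it is left; this point is 37.5 mm above the worktop, 97 mm behind the pad's free face.
- jaw_pad: Sprung rubber-faced pad of the sliding jaw, 54 mm wide (x), 28 mm tall. Origin at the centre of its face, which looks along the holder's +y, 52.5 mm above the worktop; axes as the holder's. It gives way against springs, 1 N per mm, 7 mm at most, towards -y.
- knob_grip (a point): Grip point in the wing of the black clamp knob: wing 14 mm thick (point x), 46 mm long (point y), reaching 13 mm above and 21 mm below this point along point z, the knob's axis, which leans 30 degrees from vertical to the left (holder's -x). A hub of 18 mm radius is below the wing. The point turns with the knob; it is 62 mm behind the pad's free face along the holder's y, 96 mm above the worktop.
- clamp_shoe: Brass tip of the clamp screw, hidden in the carriage; the knob drives it onto the guide rod. Clockwise from above tightens. At the start it is tight, how tight varies: 0.3 to 0.8 rad counter-clockwise frees it. Thread drag 0.15 Nm; from the bite on the torque climbs to about 0.27 Nm in 1.0 rad, where it comes up solid; it holds well from 0.3 rad past the bite and does not unscrew itself.
- module: Dark grey control module, 62 (x) x 90 (y) x 34 mm, 0.2 to 0.4 kg, with two thin cream spring catches on its left and two on its right wall (77 mm over the catches). Origin at the centre of its underside; axes roughly as the holder's. It stands loose on the ways with a gap to both jaws; home against the fixed jaw its origin is at y = 70 mm in the holder's frame.
- cover: Cream snap cover of the module: flange 67 (x) x 88 (y) x 2.5 mm, raised deck 54 x 80 mm whose top is 14.5 mm above the origin, which is the centre of the flange's underside; axes as the module's. At the start it lies on the catches' slanted noses, 8.5 mm too high; home, the origin is 34 mm above the module's. A push of 8 to 15 N near a catch takes that corner past it with a click.
- press_lf (a point): Grey dot on the cover's deck (top surface) beside the left far catch (-x, +y), where that corner is pressed; 20 mm from the cover's middle in x and 30 mm in y; fully home it is 48.5 mm above the module's underside.
- press_ln (a point): Grey dot on the cover's deck (top surface) beside the left near catch (-x, -y), where that corner is pressed; 20 mm from the cover's middle in x and 30 mm in y; fully home it is 48.5 mm above the module's underside.
- press_rf (a point): Grey dot on the cover's deck (top surface) beside the right far catch (+x, +y), where that corner is pressed; 20 mm from the cover's middle in x and 30 mm in y; fully home it is 48.5 mm above the module's underside.
- press_rn (a point): Grey dot on the cover's deck (top surface) beside the right near catch (+x, -y), where that corner is pressed; 20 mm from the cover's middle in x and 30 mm in y; fully home it is 48.5 mm above the module's underside.
- edge_lf (a point): Lower edge of the cover's flange at the left far catch (-x, +y); fully home it lies 34 mm above the module's underside (under 35.5 mm counts as caught).
- edge_ln (a point): Lower edge of the cover's flange at the left near catch (-x, -y); fully home it lies 34 mm above the module's underside (under 35.5 mm counts as caught).
- edge_rf (a point): Lower edge of the cover's flange at the right far catch (+x, +y); fully home it lies 34 mm above the module's underside (under 35.5 mm counts as caught).
- edge_rn (a point): Lower edge of the cover's flange at the right near catch (+x, -y); fully home it lies 34 mm above the module's underside (under 35.5 mm counts as caught).
- thermostat: Small disc thermostat, 25 x 52 x 24 mm, lying to the right of the holder; origin under its middle. A bystander.
- door_switch: Cream plunger switch, 60 x 30 x 18 mm, lying to the right of the holder; origin under its middle. A bystander.
- red_screwdriver: Red and black screwdriver, 199 x 30 x 30 mm, lying to the left of the holder; origin under its middle. A bystander.
Not all that is in view belongs to the job. Leave any pink look-alike of the cover alone. There is more than one size of the module; the job needs the larger.

How it is judged:
On the way, in this order (a step that is already met when the one before it is completed fails the run):
1. the clamp screw is slack: its tip presses on the rod with less than 5 N (contact force between clamp_shoe and holder below 5 N), for 0.1 s.
2. the module is home and square against the fixed jaw, the sprung pad presses on it with over 2.5 N, and the clamp screw bites on the rod with over 35 N (contact force between jaw_pad and module above 2.5 N and y of module in the frame of holder above 0.0685 m and contact force between clamp_shoe and holder above 35 N and angle between the y axis of module and the y axis of holder, either way round below 0.04 rad), for 0.2 s.
3. the cover is home under all four catches (z of each of edge_lf, edge_ln, edge_rf, edge_rn in the frame of module below 0.0355 m), for 0.2 s.
At the end, for the whole second after the job is handed in: The module stands on the ways, home against the fixed jaw within 1.5 mm and square within 0.04 rad, the sprung pad pressing on it with over 2.5 N, the clamp screw on the rod with over 35 N; the cover's edge at all four catches is less than 1.5 mm above its fully home height; all at rest (all of step 2 and all of step 3 and z of module in the frame of holder between 0.028 and 0.032 m and linear speed of each of cover, module below 0.02 m/s); the robot touches nothing.
It fails at once if the thermostat, the door switch or the red screwdriver is moved by more than 20 mm (distance of any of thermostat, door_switch, red_screwdriver from where it was at the start of the episode above 0.02 m).
It fails at once if the module is tipped by more than 0.25 rad (angle between module's own z axis and vertical above 0.25 rad).
It also fails if it takes over 58 s, if anything falls off the work surface, if the arm or the gripper's body presses on something with over 40 N, if the wrist force passes 120 N, or if a joint passes its speed limit or range.

## Working session

There is one attempt and no reset: what is moved stays moved. The work goes in short steps, Python scripts to look and compute and a shell command to move; the robot and the scene stay as the last step left them, time stands still between calls to the robot, and variables do not carry over. Pictures are saved under pics/ and viewed, at most 10 in all, crops included, and the job is handed in when it is done.

```bash
mkdir -p pics
cat > h.py <<'E'
import numpy as np,cv2
from bench import get_obs,camera,hand_in,spot_in
from scipy.spatial.transform import Rotation as R
def proj(c,p):
    T=np.linalg.inv(c["extrinsics"]);q=(T[:3,:3]@np.asarray(p,float).reshape(-1,3).T).T+T[:3,3]
    q=q*[1,-1,-1]
    return cv2.projectPoints(q,np.zeros(3),np.zeros(3),np.array(c["mtx"]),np.array(c["distortion"]))[0].reshape(-1,2)
def back(c,px,z):
    u=cv2.undistortPoints(np.array(px,float).reshape(-1,1,2),np.array(c["mtx"]),np.array(c["distortion"])).reshape(-1,2)
    E=np.array(c["extrinsics"]);d=np.c_[u[:,0],-u[:,1],-np.ones(len(u))]@E[:3,:3].T
    return E[:3,3]+d*((z-E[2,3])/d[:,2])[:,None]
def save(c,n,crop=None,s=1):
    f=c["frame"][:,:,::-1]
    if crop: x0,y0,x1,y1=crop;f=f[y0:y1,x0:x1]
    cv2.imwrite("pics/"+n,cv2.resize(f,None,fx=s,fy=s,interpolation=cv2.INTER_CUBIC))
def tool():
    o=get_obs();q=o["eef_rot"];return np.array(o["eef_pos"]),R.from_quat([q[1],q[2],q[3],q[0]])
E
python3 - <<'E'
from h import *
for n in("top","side"):
    c=camera(n);save(c,n+"0.png");print(n,np.round(c["extrinsics"],3).tolist())
    for k in "holder jaw_face carriage_back jaw_pad knob_grip module cover press_lf press_ln press_rf press_rn thermostat door_switch red_screwdriver".split():
        for r in spot_in(c,k)[:3]: print(k,np.round(r["xyz"],3),round(r["confidence"],2),proj(c,r["xyz"]).round().tolist())
o=get_obs();print(o)
E
```

```text
top [[0.006, 0.983, -0.184, 0.384], [-1.0, 0.002, -0.02, -0.09], [-0.019, 0.184, 0.983, 0.928], [0.0, 0.0, 0.0, 1.0]]
holder [ 0.531 -0.114  0.033] 0.79 [[346.0, 261.0]]
jaw_face [ 0.532 -0.114  0.035] 0.75 [[346.0, 261.0]]
carriage_back [ 0.498 -0.118  0.053] 0.69 [[349.0, 279.0]]
jaw_pad [ 0.555 -0.118  0.062] 0.64 [[349.0, 245.0]]
knob_grip [ 0.496 -0.084  0.097] 0.87 [[329.0, 276.0]]
module [ 0.393 -0.273  0.014] 0.88 [[436.0, 340.0]]
module [ 0.603 -0.12   0.062] 0.72 [[350.0, 218.0]]
cover [0.634 0.106 0.023] 0.75 [[227.0, 207.0]]
press_lf [ 0.642 -0.116  0.083] 0.94 [[348.0, 193.0]]
press_lf [0.632 0.111 0.028] 0.66 [[224.0, 208.0]]
press_ln [ 0.644 -0.117  0.087] 0.98 [[349.0, 191.0]]
press_ln [0.632 0.107 0.024] 0.98 [[226.0, 208.0]]
press_rf [0.638 0.108 0.022] 0.95 [[226.0, 205.0]]
press_rf [ 0.64  -0.114  0.089] 0.61 [[347.0, 193.0]]
press_rf [ 0.495 -0.083  0.098] 0.33 [[328.0, 277.0]]
press_rn [ 0.641 -0.117  0.09 ] 0.83 [[349.0, 193.0]]
press_rn [0.633 0.107 0.027] 0.83 [[226.0, 207.0]]
door_switch [ 0.495 -0.218  0.018] 0.56 [[404.0, 283.0]]
red_screwdriver [0.704 0.0
[... 1343 characters left out ...]
246.0]]
{'time_s': 1.5, 'q': array([-1.34427548e+00,  1.80819430e-01,  1.60702202e+00, -1.56391651e-06,
        1.35382991e+00, -2.06277526e-01]), 'dq': array([ 0.0007687 ,  0.00144045,  0.00082574, -0.00172477, -0.00136047,
        0.0002363 ]), 'joint_efforts': array([-6.18274717e-04, -4.44836962e+01, -3.51673973e+01, -3.90777068e-04,
        7.71929626e-04, -3.69524980e-05]), 'eef_pos': array([ 0.24118816, -0.52196383,  0.25626686]), 'eef_rot': array([-3.93468025e-05,  9.76676888e-01,  2.14714357e-01, -1.16192637e-06]), 'wrist_force': array([-0.03981071, -1.25340753, -0.02520621]), 'torque': array([-0.01363211, -0.02539881,  0.00071982]), 'grasp_force': 0.0, 'opening': 0.9955594005108852}
```

Run:
```python
from h import *
c=camera("top");save(c,"topc.png",(220,120,460,300),3.3)
c=camera("side");save(c,"sidec.png",(180,180,440,370),3)
```

```text
(no output)
```

View pics/topc.png

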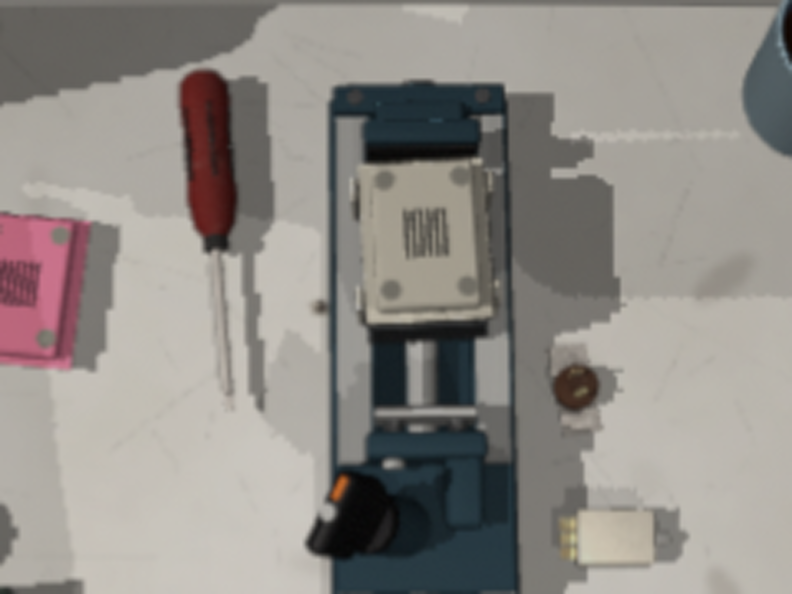

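View pics/sidec.png

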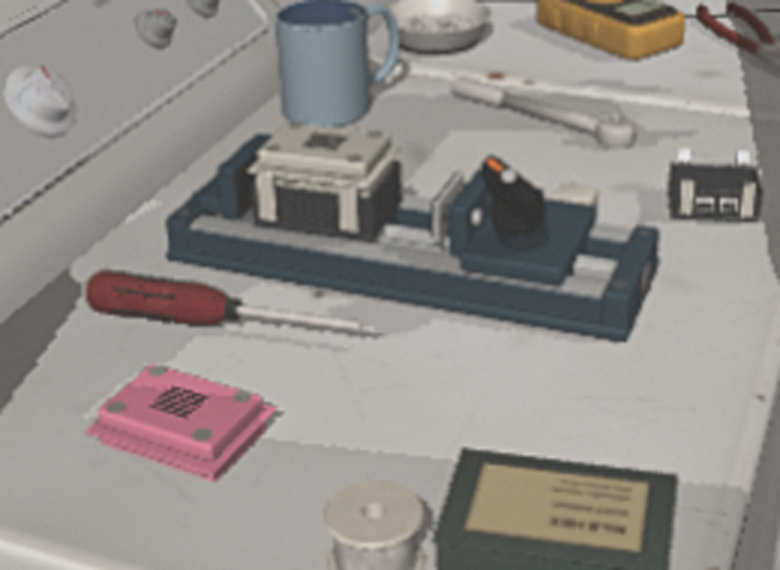

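The pictures show the holder lying along world +x. In the top crop the cover on its module is at about (430,240) and the knob at (350,515). 

Candidates for the cover are the cream one at top (348,193) and the pink one at (226,207), which is a look-alike. Candidates for the module are the one under the cover in the holder and the small one at (436,340). I choose the cream cover and the module in the holder. Next I'll take a close crop of the knob and measure the holder edges.

Run:
```python
from h import *
c=camera("top");s=camera("side")
f=lambda c,x,y,n:cv2.resize(c["frame"][y:y+n,x:x+n,::-1],(400,400),interpolation=cv2.INTER_CUBIC)
cv2.imwrite("pics/knob.png",np.hstack([f(c,305,255,50),f(s,325,220,50)]))
g=lambda p,z:back(c,np.array(p)/3.3+[220,120],z)
print("rim L far/near,R far/near",g([(331,92),(333,590),(506,92),(518,590)],.034).round(4).tolist())
print("deck dots LF RF LN RN z.087",g([(384,180),(459,177),(391,290),(468,286)],.087).round(4).tolist())
print("fixed jaw face top edge z.072 L R",g([(366,153),(477,156)],.072).round(4).tolist())
print("pad top edge face z.0665",g([(373,410),(477,410)],.0665).round(4).tolist())
print("holder far/top",g([(331,87),(505,85)],.034).round(4).tolist())
```

```text
rim L far/near,R far/near [[0.7454, -0.0664, 0.034], [0.4642, -0.0693, 0.034], [0.7454, -0.1652, 0.034], [0.4645, -0.1678, 0.034]]
deck dots LF RF LN RN z.087 [[0.6748, -0.096, 0.087], [0.6764, -0.1354, 0.087], [0.6149, -0.0996, 0.087], [0.6171, -0.1395, 0.087]]
fixed jaw face top edge z.072 L R [[0.6952, -0.0864, 0.072], [0.6935, -0.1459, 0.072]]
pad top edge face z.0665 [[0.5556, -0.0904, 0.0665], [0.5557, -0.1448, 0.0665]]
holder far/top [[0.7484, -0.0663, 0.034], [0.7496, -0.1647, 0.034]]
```

View pics/knob.png

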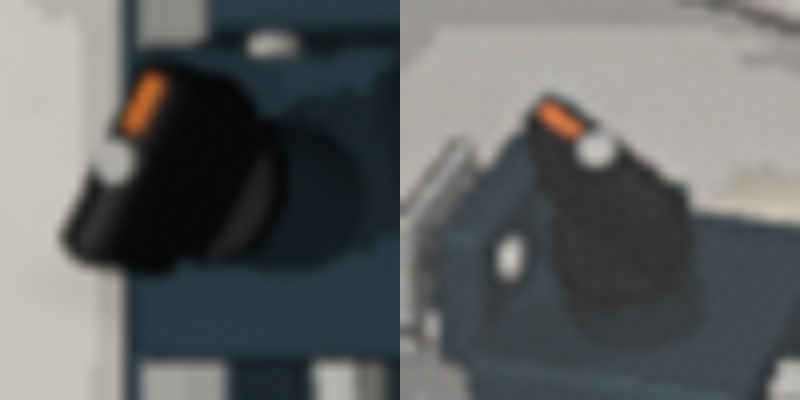

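Knob picture: in the left (top) half, the wing's white centre dot is at (115,160), the orange mark at (152,100) and the near end at about (72,243). In the right (side) half, the dot is at (595,150).

```bash
cat >> h.py <<'E'
def ray(c,px):
    E=np.array(c["extrinsics"]);a=back(c,[px],0.)[0];d=a-E[:3,3];return E[:3,3],d/np.linalg.norm(d)
def tri(a,b):
    A=[];B=[]
    M=sum(np.eye(3)-np.outer(d,d) for o,d in(a,b));v=sum((np.eye(3)-np.outer(d,d))@o for o,d in(a,b))
    return np.linalg.solve(M,v)
YH=np.array([1,.0098,0]);YH/=np.linalg.norm(YH);XH=np.array([YH[1],-YH[0],0])
N=np.cos(np.pi/6)*np.array([0,0,1])-.5*XH
def rel(p,Rt):
    p0,R0=tool();return R0.inv().apply(p-p0).round(4),(R0.inv()*Rt).as_rotvec().round(4)
def Rzy(z,y):
    z=z/np.linalg.norm(z);y=y-z*(y@z);y/=np.linalg.norm(y);return R.from_matrix(np.c_[np.cross(y,z),y,z])
E
python3 - <<'E'
from h import *
c=camera("top");s=camera("side")
T=tri(ray(c,(319.4,275)),ray(s,(349.4,238.75)));print("dot",T)
def onp(px):
    o,d=ray(c,px);return o+d*((T-o)@N)/(d@N)
a=onp((305+157/8,255+75/8));b=onp((305+72/8,255+243/8));o=onp((305+152/8,255+100/8))
print(a,b,np.linalg.norm(a-b));w=(o-T)/np.linalg.norm(o-T)
w2=(a-b)/np.linalg.norm(a-b)
u=np.cross(YH,N) 
for x in(w,w2): print("angle from YH about N",np.arctan2(x@np.cross(N,YH),x@YH))
G=T-.013*N;print("grip",G)
t=np.cross(N,w2);t=t if t[1]<0 else -t
Rt=Rzy(-N,t)
for d in(.13,):print(rel(G+d*N,Rt))
np.savez("k.npz",G=G,w=w2,t=t)
E
```

```text
dot [ 0.49612103 -0.06841023  0.10584953]
[ 0.51338017 -0.07681122  0.11079725] [ 0.48017495 -0.05943361  0.1005769 ] 0.038846150034811046
angle from YH about N -0.6210573230901167
angle from YH about N -0.5541214984608802
grip [ 0.49618473 -0.07490992  0.0945912 ]
(array([ 0.4457, -0.3582,  0.0491]), array([-0.5434,  0.0357,  0.954 ]))
```

```bash
python3 -m jog '[0.446,-0.358,0.049,-0.543,0.036,0.954,0, 0.446,-0.358,0.049,-0.543,0.036,0.954,0, 0.446,-0.358,0.049,-0.543,0.036,0.954,0, 0.446,-0.358,0.049,-0.543,0.036,0.954,0, 0.446,-0.358,0.049,-0.543,0.036,0.954,0, 0.446,-0.358,0.049,-0.543,0.036,0.954,0, 0.446,-0.358,0.049,-0.543,0.036,0.954,0, 0.446,-0.358,0.049,-0.543,0.036,0.954,0, 0.446,-0.358,0.049,-0.543,0.036,0.954,0, 0.446,-0.358,0.049,-0.543,0.036,0.954,0, 0.446,-0.358,0.049,-0.543,0.036,0.954,0, 0.446,-0.358,0.049,-0.543,0.036,0.954,0, 0.446,-0.358,0.049,-0.543,0.036,0.954,0, 0.446,-0.358,0.049,-0.543,0.036,0.954,0]'
python3 - <<'E'
from h import *
k=np.load("k.npz");Rt=Rzy(-N,k["t"]);print(rel(k["G"]+.008*N,Rt),get_obs()["q"].round(2))
E
```

```text
time_s: 3.55
eef_pos: [0.4954, -0.0111, 0.2074]
eef_rot: [0.249, 0.93, -0.26, 0.072]
wrist_force: [0.3, -0.0, -0.0]
opening: 1.001
grasp_force: 0.0
(array([-0.0004, -0.0011,  0.1216]), array([ 0.0002,  0.0005, -0.0013])) [ 0.04  0.14  1.84 -0.56  1.23  2.36]
```

```bash
python3 -m jog '[0,0,0,0,0,0,0.5, 0,-0.001,0.03,0,0,0,0.5, 0,-0.001,0.07,0,0,0,0.5, 0,-0.001,0.1,0,0,0,0.5, 0,-0.001,0.121,0,0,0,0.5, 0,-0.001,0.121,0,0,0,0.5]'
python3 - <<'E'
from h import *
c=camera("top");s=camera("side")
f=lambda c,x,y,n:cv2.resize(c["frame"][y:y+n,x:x+n,::-1],(400,400),interpolation=cv2.INTER_CUBIC)
cv2.imwrite("pics/grip.png",np.hstack([f(c,280,230,100),f(s,300,180,100)]))
E
```

```text
time_s: 4.3
eef_pos: [0.4956, -0.0709, 0.101]
eef_rot: [0.249, 0.93, -0.261, 0.07]
wrist_force: [0.4, 0.7, 0.1]
opening: 0.5
grasp_force: 0.0
```

View pics/grip.png

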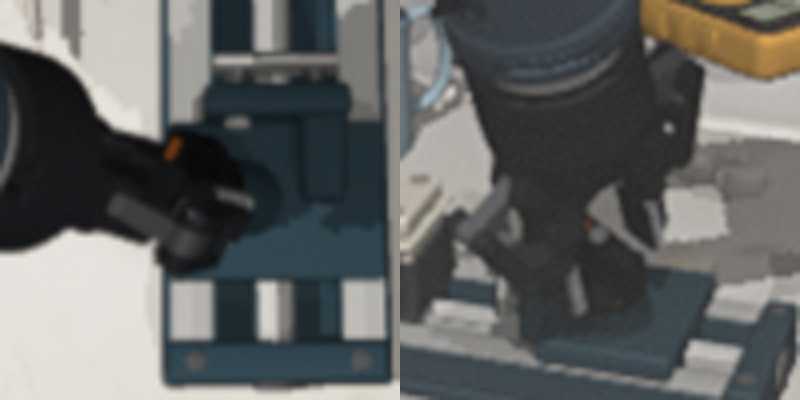

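The wing (orange tip at left (175,150), white dot at right (598,228)) stands between the fingers. I'll close on it.

```bash
python3 -m jog '[0,0,0,0,0,0,1, 0,0,0,0,0,0,1, 0,0,0,0,0,0,1, 0,0,0,0,0,0,1, 0,0,0,0,0,0,1, 0,0,0,0,0,0,1]'; python3 -c "
from h import *
print(get_obs()['torque'],get_obs()['wrist_force'],tool()[1].as_matrix().round(2))"
```

```text
time_s: 5.15
eef_pos: [0.4973, -0.07, 0.1037]
eef_rot: [0.249, 0.93, -0.259, 0.073]
wrist_force: [-3.5, -1.5, 8.6]
opening: 0.155
grasp_force: 59.0
[-0.47902197  0.51619758 -0.1019292 ] [-3.51450238 -1.54204502  8.6443364 ] [[ 0.85 -0.52  0.01]
 [-0.45 -0.74 -0.5 ]
 [ 0.26  0.43 -0.87]]
```

```bash
python3 -m jog '[0,0,-0.002,0,0,-0.15,1, 0,0,-0.003,0,0,-0.3,1, 0,0,-0.003,0,0,-0.45,1, 0,0,-0.003,0,0,-0.6,1, 0,0,-0.003,0,0,-0.75,1, 0,0,-0.003,0,0,-0.9,1, 0,0,-0.003,0,0,-0.95,1, 0,0,-0.003,0,0,-0.95,1]'
cat > st.py <<'E'
from h import *
o=get_obs();p,r=tool();t=r.inv().apply(o['torque']);print("tool torque",t.round(3),"tool F",r.inv().apply(o['wrist_force']).round(1),"world F",o['wrist_force'].round(1),"pos",p.round(4),"q",o['q'].round(2))
k=np.load("k.npz");y=r.as_matrix()[:,1];print("turned about N",np.arctan2(np.cross(k['t'],y)@N,k['t']@y), "YH in tool",r.inv().apply(YH).round(4))
E
python3 st.py
```

```text
time_s: 6.15
eef_pos: [0.4965, -0.0694, 0.1035]
eef_rot: [0.254, 0.946, 0.195, -0.05]
wrist_force: [5.7, -14.8, -17.2]
opening: 0.154
grasp_force: 60.1
tool torque [-0.683  0.728 -0.123] tool F [ 3.5  6.  22.3] world F [  5.7 -14.8 -17.2] pos [ 0.4965 -0.0694  0.1035] q [-0.08  0.29  1.92 -0.64  0.99  1.46]
turned about N 0.9515288213056279 YH in tool [ 0.9221  0.387  -0.001 ]
```

```bash
python3 -m jog '[0.003,0.001,0.002,0,0,0,1, 0.012,0.005,0.002,0,0,0,1, 0.021,0.009,0.002,0,0,0,1, 0.030,0.0125,0.002,0,0,0,1, 0.037,0.0155,0.002,0,0,0,1, 0.0415,0.0174,0.002,0,0,0,1, 0.0415,0.0174,0.002,0,0,0,1]'; python3 st.py
python3 - <<'E'
from h import *
c=camera("top");s=camera("side")
f=lambda c,x,y,w,h:cv2.resize(c["frame"][y:y+h,x:x+w,::-1],(400,480),interpolation=cv2.INTER_CUBIC)
cv2.imwrite("pics/slide.png",np.hstack([f(c,300,140,100,120),f(s,245,195,100,120)]))
E
```

```text
time_s: 7.02
eef_pos: [0.5414, -0.069, 0.1034]
eef_rot: [0.254, 0.946, 0.195, -0.051]
wrist_force: [-2.8, -3.4, 2.0]
opening: 0.151
grasp_force: 63.4
tool torque [ 0.027 -0.49  -0.073] tool F [-4.1  2.5 -0. ] world F [-2.8 -3.4  2. ] pos [ 0.5414 -0.069   0.1034] q [-0.07  0.37  1.81 -0.63  1.02  1.44]
turned about N 0.950560444973206 YH in tool [ 0.9224  0.3861 -0.0015]
```

View pics/slide.png

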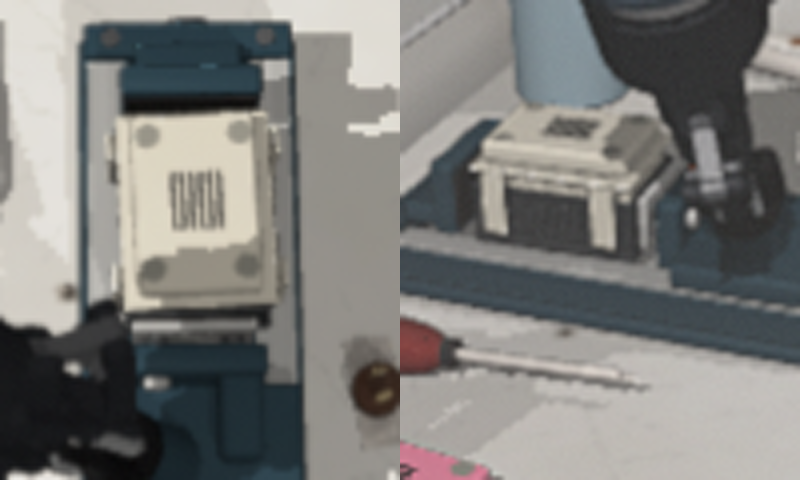

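The jaw has slid up and the pad (top edge at left (200,325)) is just short of the module, which is still slightly skewed. I'll creep on and watch the force.

```bash
python3 -m jog '[0.0014,0.0006,0,0,0,0,1, 0.0028,0.0012,0,0,0,0,1, 0.0028,0.0012,0,0,0,0,1]'; python3 st.py;  python3 -m jog '[0.0014,0.0006,0,0,0,0,1, 0.0028,0.0012,0,0,0,0,1, 0.0028,0.0012,0,0,0,0,1]'; python3 st.py; python3 -m jog '[0.0009,0.0004,0,0,0,0,1, 0.0018,0.0008,0,0,0,0,1, 0.0018,0.0008,0,0,0,0,1]'; python3 st.py; python3 -c "
from h import *
c=camera('top');np.save('t.npy',c['frame'])
print(get_obs()['time_s'],[ (k,np.round(r['xyz'],3)) for k in('jaw_pad','module','cover') for r in spot_in(c,k)[:2]])
save(c,'creep.png',(310,140,390,240),6)"
```

```text
time_s: 7.5
eef_pos: [0.5439, -0.069, 0.1033]
eef_rot: [0.254, 0.946, 0.195, -0.051]
wrist_force: [-5.8, -1.5, 3.7]
opening: 0.15
grasp_force: 63.7
tool torque [ 0.004 -0.943 -0.077] tool F [-6.6  0.7 -2.5] world F [-5.8 -1.5  3.7] pos [ 0.5439 -0.069   0.1033] q [-0.07  0.38  1.8  -0.63  1.02  1.44]
turned about N 0.9506105493149123 YH in tool [ 0.9224  0.3862 -0.0025]
time_s: 7.88
eef_pos: [0.5469, -0.069, 0.1034]
eef_rot: [0.254, 0.946, 0.194, -0.051]
wrist_force: [-7.1, -3.2, 4.6]
opening: 0.147
grasp_force: 63.7
tool torque [ 0.073 -0.904 -0.137] tool F [-8.5  1.8 -2.4] world F [-7.1 -3.2  4.6] pos [ 0.5469 -0.069   0.1034] q [-0.07  0.38  1.79 -0.63  1.02  1.44]
turned about N 0.9505393508954341 YH in tool [ 0.9224  0.3861 -0.0026]
time_s: 8.25
eef_pos: [0.5487, -0.0689, 0.1033]
eef_rot: [0.254, 0.946, 0.195, -0.051]
wrist_force: [-6.7, -2.5, 4.7]
opening: 0.153
grasp_force: 63.7
tool torque [ 0.138 -0.93  -0.118] tool F [-7.9  1.5 -2.9] world F [-6.7 -2.5  4.7] pos [ 0.5487 -0.0689  0.1033] q [-0.07  0.39  1.79 -0.63  1.02  1.44]
turned about N 0.9505833088157618 YH in tool [ 0.9224  0.3862 -0.0027]
8.3 [('jaw_pad', array([ 0.604, -0.118,  0.063])), ('module', array([ 0.395, -0.272,  0.016])), ('module', array([ 0.619, -0.117,  0.063])), ('cover', array([ 0.647, -0.12 ,  0.083])), ('cover', array([ 0.536, -0.088,  0.096]))]
```

View pics/creep.png

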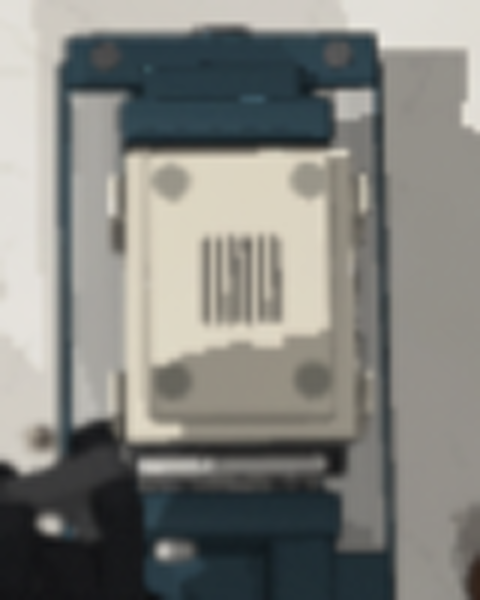

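The module is now square against the fixed jaw (crop (230,150)) and the pad has been pushed in about 3 mm. I'll add 1.2 mm and then tighten.

```bash
python3 -m jog '[0.0011,0.0005,0,0,0,0,1, 0.0011,0.0005,0,0,0,0,1]'; python3 st.py;  python3 -m jog '[0,0,0,0,0,0.15,1, 0,0,0,0,0,0.3,1, 0,0,0,0,0,0.45,1, 0,0,0,0,0,0.6,1, 0,0,0,0,0,0.75,1, 0,0,0,0,0,0.9,1, 0,0,0,0,0,1.0,1, 0,0,0,0,0,1.05,1, 0,0,0,0,0,1.05,1]'; python3 st.py
```

```text
time_s: 8.7
eef_pos: [0.55, -0.069, 0.1034]
eef_rot: [0.254, 0.946, 0.195, -0.051]
wrist_force: [-5.5, -1.8, 3.8]
opening: 0.152
grasp_force: 63.7
tool torque [ 0.138 -0.929 -0.098] tool F [-6.4  1.  -2.4] world F [-5.5 -1.8  3.8] pos [ 0.55   -0.069   0.1034] q [-0.07  0.39  1.78 -0.62  1.02  1.44]
turned about N 0.9505887330996272 YH in tool [ 0.9224  0.3862 -0.0026]
time_s: 9.82
eef_pos: [0.55, -0.0693, 0.1037]
eef_rot: [0.246, 0.916, -0.306, 0.083]
wrist_force: [-7.5, -3.4, 5.8]
opening: 0.15
grasp_force: 63.6
tool torque [-1.074 -0.437  0.033] tool F [-2.5  9.2 -3.3] world F [-7.5 -3.4  5.8] pos [ 0.55   -0.0693  0.1037] q [-0.07  0.39  1.78 -0.63  1.02  2.49]
turned about N -0.10019616923674908 YH in tool [ 0.7935 -0.6086 -0.0027]
```

```bash
for i in 1 2; do python3 -m jog '[0,0,0,0,0,0.05,1, 0,0,0,0,0,0.1,1, 0,0,0,0,0,0.1,1]' >/dev/null; python3 st.py; done
```

```text
tool torque [-1.144 -0.281  0.057] tool F [-1.8  9.7 -3.7] world F [-7.9 -3.2  6.1] pos [ 0.55   -0.0694  0.1038] q [-0.07  0.39  1.78 -0.63  1.02  2.59]
turned about N -0.20022003623282178 YH in tool [ 0.7287 -0.6848 -0.0029]
tool torque [-1.211 -0.147 -0.013] tool F [-1.  10.3 -3.8] world F [-8.4 -3.4  6.3] pos [ 0.5499 -0.0694  0.1038] q [-0.07  0.39  1.78 -0.63  1.02  2.69]
turned about N -0.30014080636436413 YH in tool [ 0.6568 -0.7541 -0.0029]
```

```bash
python3 -m jog '[0,0,0,0,0,0,0.5, 0,0,0,0,0,0,0.5, 0,0,0,0,0,0,0.5, 0,0,-0.03,0,0,0,0.5, 0,0,-0.08,0,0,0,0.5, 0,0,-0.13,0,0,0,0.5, 0,0,-0.13,0,0,0,1]'
python3 - <<'E'
from h import *
c=camera("top");s=camera("side")
f=lambda c,x,y,w,h:cv2.resize(c["frame"][y:y+h,x:x+w,::-1],(400,560),interpolation=cv2.INTER_CUBIC)
cv2.imwrite("pics/rel.png",np.hstack([f(c,300,140,100,140),f(s,265,195,100,140)]))
print(back(c,np.array([(170,182),(308,180),(173,380),(312,380)])/6+[310,140],.087).round(4).tolist())
print(rel(np.array([.649,-.117,.2]),Rzy(np.array([0,0,-1.]),np.array([.01,-1,0]))))
E
python3 st.py
```

```text
time_s: 11.45
eef_pos: [0.5534, -0.0021, 0.22]
eef_rot: [0.233, 0.881, -0.396, 0.112]
wrist_force: [0.2, -0.8, -0.4]
opening: 0.301
grasp_force: 0.0
[[0.6825, -0.0994, 0.087], [0.6831, -0.1393, 0.087], [0.623, -0.1002, 0.087], [0.623, -0.1399, 0.087]]
(array([ 0.1326, -0.0131,  0.071 ]), array([ 0.4899, -0.2245, -0.8336]))
tool torque [ 0.11  -0.212 -0.029] tool F [0.3 0.2 0.4] world F [ 0.1 -0.5 -0.2] pos [ 0.5508 -0.0035  0.2158] q [ 0.05  0.25  1.7  -0.55  1.26  2.65]
turned about N -0.2997502504825905 YH in tool [ 0.6571 -0.7538  0.0015]
```

View pics/rel.png

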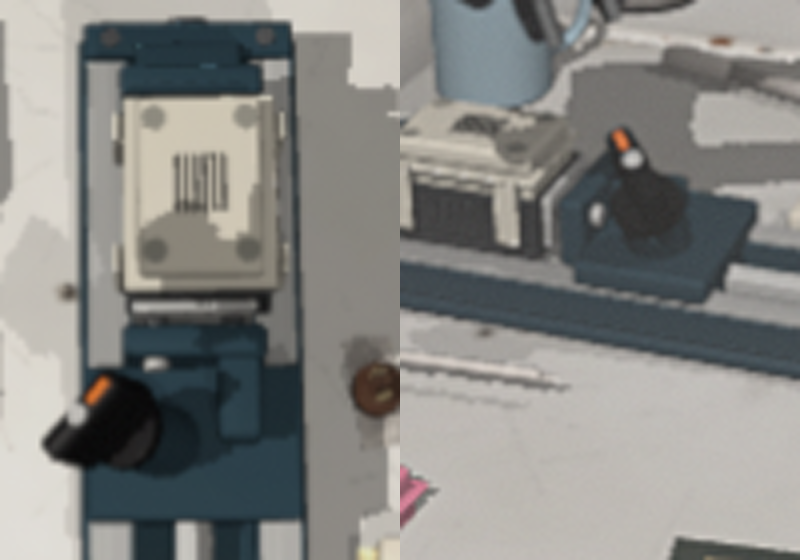

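The knob is now turned clockwise past its start angle, with its white dot at left (78,415). Before pressing I'll check that the carriage position and pad compression held.

Run:
```python
from h import *
c=camera("top");s=camera("side")
print("dot",tri(ray(c,(319.5,243.75)),ray(s,(323,234.5))), back(c,[(319.5,243.75)],.1058))
a=np.load("t.npy").astype(int).sum(2);b=c["frame"].astype(int).sum(2)
i=cv2.imread("pics/top0.png").astype(int).sum(2)
for x in(338,345,355):
    print(x);print(list(range(210,228)));print(a[210:228,x]);print(b[210:228,x]);print("init 238..256",i[238:256,x])
```

```text
dot [ 0.54816073 -0.06819258  0.10661637] [[ 0.54857827 -0.06810008  0.1058    ]]
338
[210, 211, 212, 213, 214, 215, 216, 217, 218, 219, 220, 221, 222, 223, 224, 225, 226, 227]
[453 608 560 354 178 189 373 539 469 296 213 197 149 145 138 137 146 146]
[568 537 383 177 172 344 498 429 263 203 219 199 174 178 184 193 194 184]
init 238..256 [ 90  90  90  92 106 220 383 430 282 207 186 178 154 135 155 160 165 172]
345
[210, 211, 212, 213, 214, 215, 216, 217, 218, 219, 220, 221, 222, 223, 224, 225, 226, 227]
[355 413 390 286 138 136 290 413 362 270 222 173 123 127 131 138 142 143]
[384 362 266 144 163 343 480 401 268 206 166 146 167 177 184 190 190 180]
init 238..256 [461 460 462 456 391 320 452 434 267 195 274 401 379 183 153 158 164 166]
355
[210, 211, 212, 213, 214, 215, 216, 217, 218, 219, 220, 221, 222, 223, 224, 225, 226, 227]
[355 412 374 239 123 144 271 360 302 194 145 136 113 127 131 134 137 137]
[381 345 209 110 129 249 333 289 215 156 141 119 126 121 122 127 127 119]
init 238..256 [ 90  91  88  84 126 299 458 427 239 174 145  99 102 133 150 157 161 165]
```

Run:
```python
from h import *
c=camera("top");b=c["frame"].astype(float).sum(2);i=cv2.imread("pics/top0.png").astype(float).sum(2)
def edge(im,x,lo,hi):  # strongest rising gradient, subpixel
    p=im[lo:hi,x-1:x+2].mean(1);g=np.gradient(p);k=int(np.argmax(g[1:-1]))+1
    w=np.clip(g[k-2:k+3],0,None);return lo+k+(w*np.arange(-2,3)[:len(w)]).sum()/w.sum()
def peak(im,x,lo,hi):
    p=im[lo:hi,x-1:x+2].mean(1);k=int(np.argmax(p));w=p[k-1:k+2];d=.5*(w[0]-w[2])/(w[0]-2*w[1]+w[2]);return lo+k+d
for x in(328,332,366,369,372):
    e0=edge(i,x,290,325);e1=edge(b,x,258,290)
    print(x,"carr back",e0,e1,(back(c,[(x,e1)],.0445)-back(c,[(x,e0)],.0445))[0,0], back(c,[(x,e0)],.0445)[0,0])
for x in(335,340,350,355,360):
    e0=peak(i,x,242,249);e1=peak(b,x,214,220)
    print(x,"pad",e0,e1,(back(c,[(x,e1)],.0665)-back(c,[(x,e0)],.0665))[0,0],back(c,[(x,e1)],.0665)[0,0])
for x in(335,345,355): print(x,b[160:176,x].astype(int), i[160:176,x].astype(int))
```

```text
328 carr back 299.94476082004553 270.4452662721894 0.051778475316728856 0.46131879487888416
332 carr back 300.07100591715977 270.5417362270451 0.05182025123670114 0.4611254114237123
366 carr back 299.66617647058825 270.09343832021 0.051876726730544 0.46201135679199723
369 carr back 299.66522911051214 270.0367647058824 0.051974428433716136 0.4620257270756538
372 carr back 299.6728110599078 269.95206861755804 0.05213691762306 0.46202473370188696
335 pad 244.74096385542168 216.3027950310559 0.05060828701283315 0.6053504844561798
340 pad 244.71608040201005 216.19230769230768 0.0507561393347119 0.605558557558961
350 pad 244.26936026936028 216.2390180878553 0.04987423322814477 0.6054961417690872
355 pad 244.3307155322862 216.15721649484536 0.050124952952276036 0.6056557278353558
360 pad 244.3093587521664 216.08438287153652 0.0502148413220076 0.6058002356129597
335 [184 170 146 136 295 531 560 521 472 460 492 503 560 568 567 569] [147 148 128  85  67  40  27  29  70 210 389 415 348 324 321 321]
345 [179 164 145 169 378 564 583 583 584 584 584 584 584 584 584 583] [142 141 124  80  65  37  31  50 192 402 458 460 460 461 460 460]
355 [175 161 144 218 485 582 584 582 581 580 581 583 581 583 582 582] [138 137 120  71  67  42  37  71 213 402 454 457 452 451 454 458]
```

The carriage has moved 51.9 mm and the pad 50.3 mm, so the pad is pushed in only about 1.5 mm. I'll regrip, slacken, push further and check before releasing.

```bash
python3 -m jog '[0,0,0,0,0,0,0.5, 0,0,0.05,0,0,0,0.5, 0,0,0.1,0,0,0,0.5, 0,0,0.13,0,0,0,0.5, 0,0,0.13,0,0,0,0.7, 0,0,0.13,0,0,0,1, 0,0,0.13,0,0,0,1, 0,0,0.13,0,0,0,1, 0,0,0.13,0,0,0,1]'; python3 st.py; python3 -m jog '[0,0,0,0,0,-0.15,1, 0,0,0,0,0,-0.3,1, 0,0,0,0,0,-0.45,1, 0,0,0,0,0,-0.6,1, 0,0,0,0,0,-0.75,1, 0,0,0,0,0,-0.9,1, 0,0,0,0,0,-1.05,1, 0,0,0,0,0,-1.2,1, 0,0,0,0,0,-1.25,1, 0,0,0,0,0,-1.25,1]' ;python3 st.py
```

```text
time_s: 12.82
eef_pos: [0.5499, -0.0696, 0.1033]
eef_rot: [0.236, 0.881, -0.396, 0.107]
wrist_force: [-3.8, -10.3, -6.2]
opening: 0.149
grasp_force: 58.8
tool torque [-0.53   0.024 -0.178] tool F [ 1.9  6.7 10.5] world F [ -3.8 -10.3  -6.2] pos [ 0.5499 -0.0696  0.1033] q [-0.07  0.39  1.78 -0.63  1.02  2.69]
turned about N -0.29924236486677114 YH in tool [ 0.6574 -0.7535 -0.0032]
time_s: 14.08
eef_pos: [0.5498, -0.0692, 0.1029]
eef_rot: [0.254, 0.946, 0.195, -0.051]
wrist_force: [-2.0, -8.5, -9.3]
opening: 0.154
grasp_force: 58.8
tool torque [ 0.12 -0.39 -0.13] tool F [-2.9  1.7 12.3] world F [-2.  -8.5 -9.3] pos [ 0.5498 -0.0692  0.1029] q [-0.07  0.39  1.78 -0.62  1.02  1.44]
turned about N 0.951108309400537 YH in tool [ 0.9222  0.3866 -0.0031]
```

Push 4 mm further, then measure.

```bash
python3 -m jog '[0.0013,0.0005,0,0,0,0,1, 0.0025,0.001,0,0,0,0,1, 0.0037,0.0015,0,0,0,0,1, 0.0037,0.0015,0,0,0,0,1]'; python3 st.py
cat > m.py <<'E'
from h import *
c=camera("top");b=c["frame"].astype(float).sum(2);i=cv2.imread("pics/top0.png").astype(float).sum(2)
def edge(im,x,lo,hi):
    p=im[lo:hi,x-1:x+2].mean(1);g=np.gradient(p);k=int(np.argmax(g[2:-3]))+2
    w=np.clip(g[k-2:k+3],0,None);return lo+k+(w*np.arange(-2,3)).sum()/w.sum()
def peak(im,x,lo,hi):
    p=im[lo:hi,x-1:x+2].mean(1);k=int(np.argmax(p[1:-1]))+1;w=p[k-1:k+2];d=.5*(w[0]-w[2])/(w[0]-2*w[1]+w[2]);return lo+k+d
f=lambda e,z,xs:np.round([1e3*(back(c,[(x,e(b,x,*L1))],z)-back(c,[(x,e(i,x,*L0))],z))[0,0] for x in xs],1)
L0,L1=(290,325),(258,290);print("carriage",f(edge,.0445,(328,332,366,369,372)))
L0,L1=(242,249),(213,220);print("pad",f(peak,.0665,(335,340,350,355,360)))
L0,L1=(164,173),(160,170);print("cover far edge",f(edge,.08,(335,340,345,350,355,360)))
E
python3 m.py
```

```text
time_s: 14.58
eef_pos: [0.5526, -0.0692, 0.1029]
eef_rot: [0.254, 0.946, 0.194, -0.053]
wrist_force: [-8.1, -7.6, -4.6]
opening: 0.151
grasp_force: 59.4
tool torque [ 0.231 -1.153 -0.133] tool F [-9.1  0.8  7.8] world F [-8.1 -7.6 -4.6] pos [ 0.5526 -0.0692  0.1029] q [-0.07  0.4   1.77 -0.62  1.03  1.44]
turned about N 0.9510575317488044 YH in tool [ 0.9222  0.3866 -0.006 ]
carriage [54.4 54.4 54.2 54.2 54.2]
pad [50.6 50.8 50.  50.2 50.3]
cover far edge [9.  9.1 7.9 7.8 8.2 7.7]
```

```bash
python3 -m jog '[0.0012,0.0005,0,0,0,0,1, 0.0012,0.0005,0,0,0,0,1]'; python3 m.py; python3 -m jog '[0,0,0,0,0,0.15,1, 0,0,0,0,0,0.3,1, 0,0,0,0,0,0.45,1, 0,0,0,0,0,0.6,1, 0,0,0,0,0,0.75,1, 0,0,0,0,0,0.9,1, 0,0,0,0,0,1.05,1, 0,0,0,0,0,1.2,1, 0,0,0,0,0,1.3,1, 0,0,0,0,0,1.3,1]'; python3 st.py; python3 m.py
```

```text
time_s: 14.88
eef_pos: [0.5536, -0.0691, 0.1029]
eef_rot: [0.254, 0.946, 0.194, -0.053]
wrist_force: [-10.1, -7.2, -3.9]
opening: 0.152
grasp_force: 59.6
carriage [55.3 55.4 55.4 55.6 55.7]
pad [50.6 50.9 50.  50.2 50.3]
cover far edge [9.  9.1 7.9 7.8 8.2 7.7]
time_s: 16.18
eef_pos: [0.5537, -0.0695, 0.1033]
eef_rot: [0.235, 0.87, -0.418, 0.112]
wrist_force: [-11.1, -8.6, -1.6]
opening: 0.153
grasp_force: 59.6
tool torque [-1.285 -0.346  0.078] tool F [-1.8 12.8  5.7] world F [-11.1  -8.6  -1.6] pos [ 0.5537 -0.0695  0.1033] q [-0.07  0.4   1.77 -0.62  1.03  2.74]
turned about N -0.3503412044901004 YH in tool [ 0.6181 -0.7861 -0.0066]
carriage [55.3 55.3 55.4 55.6 55.7]
pad [50.6 50.7 50.  50.2 50.2]
cover far edge [9.3 9.1 8.  7.9 8.2 7.6]
```

The pad is pushed in about 5 mm and held. I'll release and back off.

```bash
python3 -m jog '[0,0,0,0,0,0,0.5, 0,0,0,0,0,0,0.5, 0,0,0,0,0,0,0.5, 0,0,-0.03,0,0,0,0.5, 0,0,-0.08,0,0,0,0.5, 0,0,-0.13,0,0,0,0.5, 0,0,-0.13,0,0,0,1]'; python3 m.py; python3 st.py
python3 - <<'E'
from h import *
Rt=Rzy(np.array([0,0,-1.]),XH)
print(rel(np.array([.683,-.0996,.15]),Rt))
print(rel(np.array([.649,-.117,.2]),Rt))
E
```

```text
time_s: 17.1
eef_pos: [0.5588, -0.0019, 0.2205]
eef_rot: [0.23, 0.871, -0.417, 0.118]
wrist_force: [0.1, -0.4, -0.0]
opening: 0.301
grasp_force: 0.0
carriage [55.3 55.4 55.4 55.6 55.7]
pad [50.7 50.8 50.3 50.2 50.3]
cover far edge [9.1 9.1 7.9 7.8 8.2 7.7]
tool torque [ 0.171 -0.19   0.028] tool F [-1.2  0.2  0.1] world F [-1.   0.7 -0.5] pos [ 0.5573 -0.0026  0.2179] q [ 0.05  0.26  1.68 -0.55  1.27  2.7 ]
turned about N -0.3508154304602696 YH in tool [ 0.6177 -0.7864  0.0055]
(array([ 0.1169, -0.066 ,  0.1085]), array([ 0.484 , -0.2414, -0.8822]))
(array([ 0.1272, -0.0147,  0.0736]), array([ 0.484 , -0.2414, -0.8822]))
```

```bash
python3 -m jog '[0.117,-0.066,0.1085,0.484,-0.241,-0.882,1, 0.117,-0.066,0.1085,0.484,-0.241,-0.882,1, 0.117,-0.066,0.1085,0.484,-0.241,-0.882,1, 0.117,-0.066,0.1085,0.484,-0.241,-0.882,1, 0.117,-0.066,0.1085,0.484,-0.241,-0.882,1, 0.117,-0.066,0.1085,0.484,-0.241,-0.882,1, 0.117,-0.066,0.1085,0.484,-0.241,-0.882,1, 0.117,-0.066,0.1085,0.484,-0.241,-0.882,1]'; python3 st.py
```

```text
time_s: 18.15
eef_pos: [0.6804, -0.1009, 0.146]
eef_rot: [0.0, 1.0, 0.003, -0.003]
wrist_force: [-0.5, -0.6, -0.9]
opening: -0.001
grasp_force: 0.0
tool torque [0.022 0.029 0.008] tool F [-0.4  0.6  0.9] world F [-0.5 -0.6 -0.9] pos [ 0.6804 -0.1009  0.146 ] q [-0.32  0.53  1.38 -0.    1.24  1.25]
turned about N 0.5491328034769769 YH in tool [ 1.     -0.0043 -0.0059]
```

```bash
python3 -m jog '[0,0,0.03,0,0,0,1, 0,0,0.036,0,0,0,1, 0,0,0.040,0,0,0,1, 0,0,0.044,0,0,0,1, 0,0,0.048,0,0,0,1, 0,0,0.048,0,0,0,1]'; python3 st.py
```

```text
time_s: 18.9
eef_pos: [0.6819, -0.1003, 0.1053]
eef_rot: [0.001, 1.0, 0.004, -0.001]
wrist_force: [-13.3, 4.3, 28.0]
opening: -0.0
grasp_force: 13.6
tool torque [ 0.733 -2.38   0.052] tool F [-13.3  -4.4 -28. ] world F [-13.3   4.3  28. ] pos [ 0.6819 -0.1003  0.1053] q [-0.32  0.58  1.39 -0.    1.17  1.25]
turned about N 0.5523477767825961 YH in tool [ 1.     -0.0015 -0.0024]
```

```bash
python3 -m jog '[0,0,0.003,0,0,0,1, 0,0,0.003,0,0,0,1]'; python3 st.py; python3 -m jog '[0,0,-0.03,0,0,0,1, 0,0,-0.03,0,0,0,1]'
python3 - <<'E'
from h import *
c=camera("side");s=c["frame"][180:280,240:340,::-1];t=camera("top")["frame"][140:240,300:400,::-1]
cv2.imwrite("pics/press1.png",cv2.resize(np.hstack([t,s]),(800,400),interpolation=cv2.INTER_CUBIC))
E
```

```text
time_s: 19.15
eef_pos: [0.6822, -0.1005, 0.1049]
eef_rot: [0.001, 1.0, 0.004, -0.001]
wrist_force: [-19.1, 5.1, 39.9]
opening: 0.001
grasp_force: 19.7
tool torque [ 0.911 -3.483  0.047] tool F [-19.2  -5.2 -39.8] world F [-19.1   5.1  39.9] pos [ 0.6822 -0.1005  0.1049] q [-0.32  0.58  1.39 -0.    1.17  1.25]
turned about N 0.5526346907896671 YH in tool [ 1.     -0.0013 -0.0018]
time_s: 19.4
eef_pos: [0.6832, -0.1012, 0.1303]
eef_rot: [0.001, 1.0, 0.004, 0.001]
wrist_force: [-0.7, 0.4, -0.1]
opening: 0.002
grasp_force: 0.0
```

View pics/press1.png

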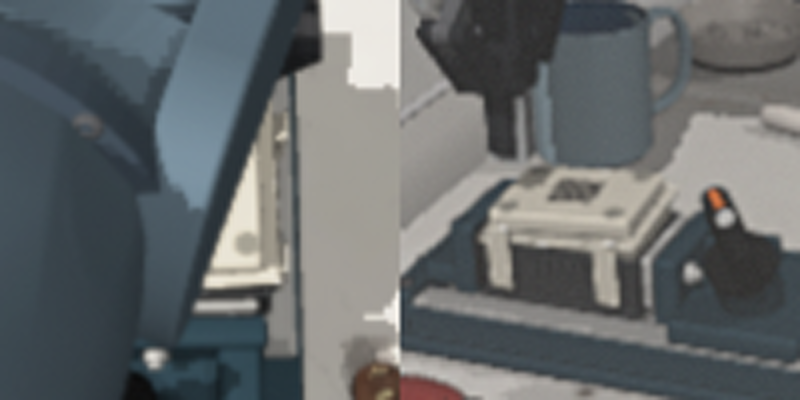

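The left far corner is down: in the right half, the flange now sits low at (490,215). I'll press the near left next.

```bash
python3 -m jog '[-0.03,0,0,0,0,0,1, -0.06,0,0,0,0,0,1, -0.06,0,0.01,0,0,0,1, -0.06,0,0.016,0,0,0,1, -0.06,0,0.020,0,0,0,1, -0.06,0,0.024,0,0,0,1, -0.06,0,0.028,0,0,0,1, -0.06,0,0.028,0,0,0,1]'; python3 -m jog '[0,0,-0.028,0,0,0,1, 0,0.02,-0.028,0,0,0,1, 0,0.04,-0.028,0,0,0,1, 0,0.04,-0.018,0,0,0,1, 0,0.04,-0.012,0,0,0,1, 0,0.04,-0.008,0,0,0,1, 0,0.04,-0.004,0,0,0,1, 0,0.04,0,0,0,0,1, 0,0.04,0,0,0,0,1]'; python3 -m jog '[0,0,-0.028,0,0,0,1, 0.03,0,-0.028,0,0,0,1, 0.06,0,-0.028,0,0,0,1, 0.06,0,-0.018,0,0,0,1, 0.06,0,-0.012,0,0,0,1, 0.06,0,-0.008,0,0,0,1, 0.06,0,-0.004,0,0,0,1, 0.06,0,0,0,0,0,1, 0.06,0,0,0,0,0,1]'
```

```text
time_s: 20.5
eef_pos: [0.6215, -0.1022, 0.104]
eef_rot: [0.001, 1.0, 0.004, -0.002]
wrist_force: [-19.7, 1.9, 39.3]
opening: -0.001
grasp_force: 20.0
time_s: 21.62
eef_pos: [0.6213, -0.1414, 0.1032]
eef_rot: [0.001, 1.0, 0.005, -0.003]
wrist_force: [-16.9, 2.7, 34.4]
opening: -0.005
grasp_force: 17.5
time_s: 22.75
eef_pos: [0.6805, -0.1409, 0.1033]
eef_rot: [0.0, 1.0, 0.004, -0.003]
wrist_force: [-16.8, 4.7, 29.4]
opening: -0.001
grasp_force: 14.4
```

```bash
python3 -m jog '[0,0,-0.02,0,0,0,1, 0,-0.04,-0.02,0,0,0,1, 0,-0.04,-0.01,0,0,0,1, 0,-0.04,-0.004,0,0,0,1, 0,-0.04,0,0,0,0,1, 0,-0.04,0,0,0,0,1]'; python3 -m jog '[0,0,-0.02,0,0,0,1, -0.03,0,-0.02,0,0,0,1, -0.06,0,-0.02,0,0,0,1, -0.06,0,-0.01,0,0,0,1, -0.06,0,-0.004,0,0,0,1, -0.06,0,0,0,0,0,1, -0.06,0,0,0,0,0,1]'; python3 -m jog '[0,0,-0.05,0,0,0,1, 0,0,-0.1,0,0,0,1, -0.06,0.06,-0.14,0,0,0,1, -0.12,0.12,-0.14,0,0,0,1, -0.18,0.18,-0.14,0,0,0,1, -0.22,0.22,-0.14,0,0,0,1, -0.22,0.22,-0.14,0,0,0,1, -0.22,0.22,-0.14,0,0,0,1]'; python3 m.py
python3 - <<'E'
from h import *
c=camera("side");s=c["frame"][180:280,240:340,::-1];t=camera("top")["frame"][140:240,300:400,::-1]
cv2.imwrite("pics/end.png",cv2.resize(np.hstack([t,s]),(800,400),interpolation=cv2.INTER_CUBIC))
E
```

```text
time_s: 23.5
eef_pos: [0.6808, -0.1007, 0.1032]
eef_rot: [-0.0, 1.0, 0.004, -0.003]
wrist_force: [-16.2, 8.6, 33.0]
opening: 0.0
grasp_force: 16.3
time_s: 24.38
eef_pos: [0.6212, -0.1022, 0.1031]
eef_rot: [0.001, 1.0, 0.004, -0.003]
wrist_force: [-20.8, 2.9, 37.4]
opening: -0.002
grasp_force: 18.6
time_s: 25.38
eef_pos: [0.4014, -0.3268, 0.2397]
eef_rot: [0.001, 1.0, 0.001, -0.002]
wrist_force: [0.9, -0.9, 0.1]
opening: -0.0
grasp_force: 0.0
carriage [55.3 55.3 55.4 55.6 55.7]
pad [50.8 50.8 50.2 50.4 50.6]
cover far edge [7.2 7.1 5.8 5.8 5.9 5.3]
```

View pics/end.png

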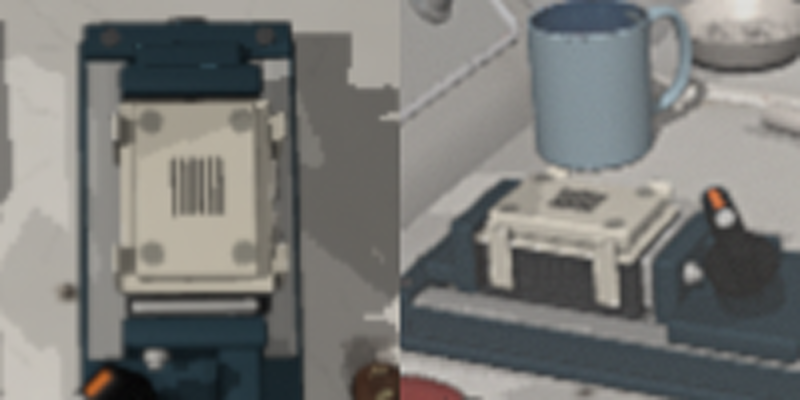

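The cover sits level under its catches, all four dots bottomed at 0.103 m, the clamp and pad have not moved, and the robot is clear.

```bash
python3 -c "
from bench import hand_in
print(hand_in())"
```

```text
the job is handed in; nothing more can be done
None
```

I handed the job in at about 25 s: the module is clamped square with the sprung pad pushed in about 5 mm, and all four corners of the cover are pressed home. The judge gave no verdict, and I went by the knob's angle for tightness (0.35 rad past where it started) because the torque reading was too unclear to use.

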